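# Wake, touch-check and zero the lab balance

### The job

Check and zero the bench balance with the fingertips, in this order: press the round key on the terminal down to wake it, lightly touch a bare part of the steel weighing pan to see it respond, then press the long bar key down to zero it, letting each go before the next. Press gently and leave the square key alone. Grasp and lift nothing: the steel weight stays standing on the pan, and the balance, the terminal and everything else on the bench stay where they are.

Things in the scene. Friction and masses are not known exactly. Their poses are not given: they have to be found in the camera images.
- terminal: Keypad terminal of the balance: flat beige case, 150 (x) x 220 (y) mm, standing loose on rubber feet (about 0.9 kg). Origin at the centre of its underside. Three white keys in black surrounds stand in a row along y, 35 mm towards -x of centre, 65 mm apart; from +y to -y: round, square, bar. Case top at the keys 38 mm up; a tilted dark display on the +x side is about 73 mm high.
- round_key_top (a point): Centre of the top of the round key, a white disc 26 mm in diameter, top 50 mm above the bench when up. Its frame turns with the terminal.
- square_key_top (a point): Centre of the top of the square key, 24 x 24 mm, white, top 50 mm above the bench when up; not to be pressed.
- bar_key_top (a point): Centre of the top of the bar key, 46 mm (terminal x) x 16 mm (terminal y), white, top 50 mm above the bench when up.
- round_key (a joint): Travel of the round key in m: 0 up, 0.006 fully down. Spring: starts to move at about 1.5 N, fully down at about 4 N, springs back up.
- square_key (a joint): Travel of the square key in m: 0 up, 0.006 fully down; the same spring.
- bar_key (a joint): Travel of the bar key in m: 0 up, 0.006 fully down; the same spring.
- balance: Weighing unit: beige box 200 x 200 mm, its case top 52 mm above the bench, standing loose on rubber feet (2.5 kg). Origin at the centre of its underside. A small round steel bubble level (20 mm) sits in one corner of its case.
- pan: Round steel weighing pan, 150 mm in diameter, 5 mm thick, centred over the weighing unit. Origin at the centre of its upper face, 72 mm above the bench. It gives downwards on a spring by up to 8 mm: starts to move at about 1 N, at its stop at about 6 N of push.
- weight: Steel test weight with a knob, 28 mm in diameter, 44 mm tall, about 150 g, standing loose on the pan 22 to 52 mm off the pan's centre. Origin at the centre of its underside.
- spatula: Steel spatula about 130 mm long, blade 65 mm wide, lying on the bench along x between the two units. Origin near its middle, on the bench.
- vial: Small glass vial, 26 mm in diameter, 55 mm tall, standing on the bench. Origin at the centre of its underside.
- tub_large: Lidded sample tub, 104 mm in diameter, 55 mm tall. Origin at the centre of its underside.
- tub_small: Lidded sample tub, 76 mm in diameter, 45 mm tall. Origin at the centre of its underside.
- beaker: Glass beaker, 64 mm in diameter, 85 mm tall. Origin at the centre of its underside.
- jar: Amber jar with a blue cap, 60 mm in diameter, 100 mm tall. Origin at the centre of its underside.
Mind the look-alikes: they are no part of the job. What is shaped like the weight but blue or yellow is not meant.

How it is judged:
On the way, in this order (a step that is already met when the one before it is completed fails the run):
1. the round key is pressed down (4 of its 6 mm) by the fingers (value of joint round_key above 0.004 m and contact force between the fingers and terminal above 0.5 N), for 0.05 s.
2. with the keys up again, the fingers touch the weighing pan (value of joint each of round_key, bar_key below 0.002 m and contact force between the fingers and pan above 0.5 N), for 0.05 s.
3. with the pan let go, the bar key is pressed down (4 of its 6 mm) by the fingers (value of joint bar_key above 0.004 m and contact force between the fingers and terminal above 0.5 N and contact force between the fingers and pan below 0.1 N), for 0.05 s.
At the end, for the whole second after the job is handed in: All three keys are up again; the weight stands upright at rest on the pan, within 15 mm of where it began; the balance and the terminal are within 15 mm and every bystander within 25 mm of where they began (value of joint each of round_key, square_key, bar_key below 0.002 m and distance of each of balance, terminal, weight from where it was at the start of the episode below 0.015 m and angle between weight's own z axis and vertical below 0.15 rad and z of weight in the frame of pan between -0.006 and 0.006 m and linear speed of weight below 0.02 m/s and distance of each of spatula, vial, tub_large, tub_small, beaker, jar from where it was at the start of the episode below 0.025 m); the robot touches nothing.
It fails at once if the square key is pressed (3 mm or more), or the round and the bar key are down together (value of joint square_key above 0.003 m or value of joint each of round_key, bar_key above 0.003 m).
It fails at once if the terminal is pressed harder than 20 N, or the weighing unit or its pan harder than 15 N (contact force between any of the fingers, the arm and terminal above 20 N or contact force between any of the fingers, the arm and balance above 15 N).
It fails at once if the weight is lifted off the pan, tipped over or pushed along by 20 mm (z of weight in the frame of pan above 0.012 m or angle between weight's own z axis and vertical above 0.5 rad or distance of weight from where it was at the start of the episode above 0.02 m).
It fails at once if the balance or the terminal is lifted, tipped or shoved by more than 15 mm (distance of any of balance, terminal from where it was at the start of the episode above 0.015 m or angle between any of balance, terminal's own z axis and vertical above 0.12 rad).
It fails at once if a bystander is moved or lifted by more than 25 mm (distance of any of spatula, vial, tub_large, tub_small, beaker, jar from where it was at the start of the episode above 0.025 m).
It also fails if it takes over 58 s, if anything falls off the work surface, if the arm or the gripper's body presses on something with over 40 N, if the wrist force passes 120 N, or if a joint passes its speed limit or range.

### The arm

A 7-joint arm with a two-finger parallel gripper is mounted at the origin on the work surface. World frame = base frame: x ahead of the robot, y to its left, z up, the work surface at z = 0. Lengths are in m, angles in rad, forces in N, time in s.
With the tool pointing down it reaches from about 0.4 to 0.875 m from the base axis. Payload 4.4 kg.
Tool frame: the origin (TCP) lies at the centre of the arm's flange, where the gripper is bolted on; the fingertips stand 173 mm ahead of it and the grasp point (between the pads) lies bot.grip_point_offset ahead of it (bot.grip_point_offset is the distance from the TCP to the grasp point, in m); z points along the fingers, y is the line along which they close (so a half turn about z gives the same grasp; the last joint's range is limited). The gripper opens to 85 mm and grips with 20 to 120 N. Pads are 22 mm wide; open, the fingers measure 114 mm over their backs; the gripper's body (76 mm by 85 mm) begins 54 mm behind the grasp point. The pads swing forward as they close: fully open they stand 13 mm farther back than shut.
Start: joints at [-1.4, 0.628, 0.038, 1.517, -0.027, 0.996, -0.02], TCP at [0.152, 0.632, 0.405] pointing down, gripper open.
Joint ranges: [-3.06, 3.06], [-0.37, 2.12], [-1.25, 1.32], [0.18, 2.47], [-1.1, 4.24], [0.23, 1.98], [-2.94, 2.94]. Speed limits (rad/s): [2.57, 2.57, 3.14, 3.14, 3.14, 3.14, 3.14].

### API

Orientations are given as a unit quaternion [w, x, y, z].
In Python, from plant import bot, telemetry, cams gives the robot as it stands. Calls block until the motion is done:
- bot.move_ptp(position, orientation): joint-space move of the TCP to a pose.
- bot.move_straight(position, speed=0.15, ori=None, contact_N=None): straight line of the TCP; ori=None keeps the orientation; speed is the mean speed in m/s. With contact_N (N) it stops when the force on the tool has changed by that much, and returns True; else False.
- bot.move_j(angles): joint-space move.
- bot.open_jaws() and bot.gripper_close(force=None): open the fingers fully, or close them until they stop; force is the grip in N (None keeps the last).
- bot.pause(seconds).
- bot.inverse_kinematics(position, orientation): joint angles nearest the present ones, or None.
- telemetry.state(): the state.
- cams.capture(name): name is "side" or "top" or "wrist"; returns a dict with "image" (420x560x3 uint8, blue, green, red), "fovy" (degrees; the focal length in pixels is half the picture's height over the tangent of half this angle, whatever the lens; pixels are square), "cx", "cy" (the principal point, pixels), "R" (3x3) and "t" (3): a world point X has camera coordinates R X + t; the wrist camera has in their place "T_tool_cam" (4x4, takes a point from camera to tool coordinates, whose origin is the TCP and whose axes are the flange's). Camera axes: x right, y down, z forward; pixel columns grow to the right and rows downward; lengths in m; the calibration is good to about 2 mm. A picture is of the moment at which its call begins: read the wrist's pose just before it. There is no depth.
A pose or a line that the arm cannot do raises bot.IKError and nothing moves.
- bot.sign_off(): hands the job in; it is judged then, once.
The state is a dict: "t": time; "joint_pos": joint angles; "joint_vel": joint speeds; "joint_torque": joint torques, N m; "tool_pos": TCP position; "orientation": TCP orientation; "ft_force": force on the tool from outside, world axes, zero at the start; "torque": the same for the moment, N m; "opening": finger opening in m; "finger_force": force on a finger pad.
Only numpy, scipy, OpenCV 4.12 (cv2) and the standard library are available. Lean on these libraries where they do the work, as an engineer would, in place of code of your own. Each camera call takes 0.05 s, during which the arm holds its last target. There are 200 camera calls.

## Working session

There is one attempt and no reset: what is moved stays moved. The work goes in short steps, each a Python script; the robot and the scene stay as the last script left them, time stands still between calls to the robot, and variables do not carry over. Pictures are saved under pics/ and viewed, at most 10 in all, crops included, and the job is handed in when it is done.

```bash
mkdir -p pics; ls
python3 - <<'E'
from plant import bot, telemetry, cams
import cv2, numpy as np
s=telemetry.state(); print(s, bot.grip_point_offset)
for n in ("top","side"):
    c=cams.capture(n); cv2.imwrite(f"pics/{n}0.png",c["image"]); print(n,c["fovy"],c["cx"],c["cy"],c["R"],c["t"], [k for k in c])
E
```

```text
pics
{'t': 0.0, 'joint_pos': array([-1.39981932,  0.62934145,  0.03841546,  1.51839374, -0.02697718,
        0.9963105 , -0.01995036]), 'joint_vel': array([ 6.01695109e-05,  2.74251200e-04, -2.25098005e-04,  1.06053586e-03,
       -1.72890066e-03, -6.14821954e-04, -2.01510798e-03]), 'joint_torque': array([ 1.67974966e-03, -5.63417029e+01,  1.22629903e+00, -1.93443185e+01,
        1.08518475e-02,  1.06127738e-02, -1.29947099e-05]), 'tool_pos': array([0.15235777, 0.63157476, 0.4037831 ]), 'orientation': array([-9.96381742e-05,  1.18070927e-01,  9.93004693e-01, -9.62716887e-04]), 'ft_force': array([ 0.90762128, -0.36965772,  0.00550119]), 'torque': array([-0.03830896, -0.02410705,  0.05185555]), 'finger_force': 0.0, 'opening': 0.0855461163471565} 0.1547
top 43.333115507824765 282.06018695881426 217.11441582785312 [[ 0.01512494 -0.99961585 -0.02322491]
 [-0.99038816 -0.01178339 -0.13781307]
 [ 0.13748646  0.02508609 -0.99018592]] [0.00716567 0.5706465  1.31782857] ['image', 'fovy', 'cx', 'cy', 'R', 't']
side 43.870523520294576 273.67876372008965 200.93568648195512 [[ 0.81642624 -0.57743897  0.00352641]
 [-0.29973833 -0.4289963  -0.85212623]
 [ 0.4935637   0.69464121 -0.52332443]] [-0.47920961  0.22132329  1.05074129] ['image', 'fovy', 'cx', 'cy', 'R', 't']
```

View pics/top0.png

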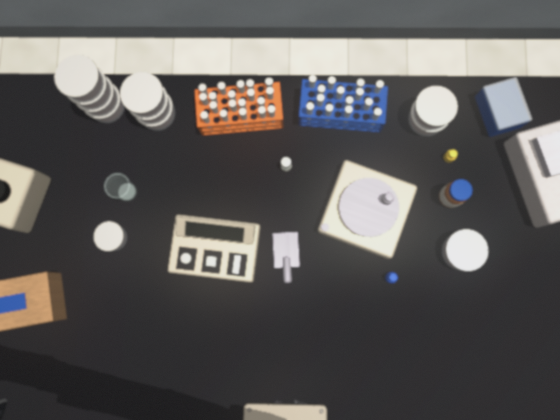

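View pics/side0.png

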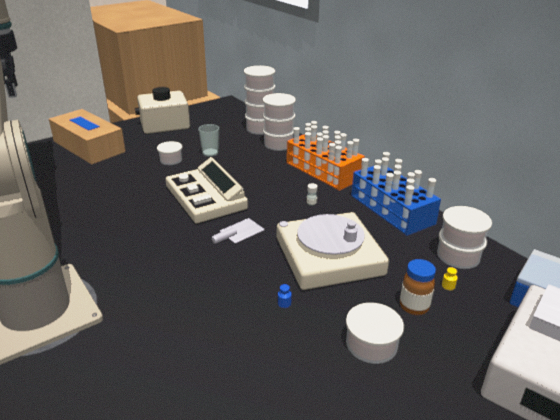

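The top view shows the terminal at about (213,248), with the round key at (186,258), the square at (211,262) and the bar at (237,265). The pan is at (368,208) and the steel weight stands on it at (388,199). The look-alikes are yellow (451,155) and blue (392,278), both off the pan, so neither is meant. The side view agrees. Next I'll measure the positions.

```bash
cat > h.py <<'E'
from plant import bot, telemetry, cams
import cv2, numpy as np
from scipy.spatial.transform import Rotation as Ro
def ray(c,uv,z,tool=None):
    f=c["image"].shape[0]/2/np.tan(np.radians(c["fovy"])/2)
    d=np.array([(uv[0]-c["cx"])/f,(uv[1]-c["cy"])/f,1])
    if tool is None: R=c["R"].T; o=-R@c["t"]
    else:
        p,q=tool; Rt=Ro.from_quat(np.roll(q,-1)).as_matrix(); T=c["T_tool_cam"]
        R=Rt@T[:3,:3]; o=p+Rt@T[:3,3]
    d=R@d; return o+d*(z-o[2])/d[2]
def blobs(img,mask,amin,amax,box):
    n,_,st,ce=cv2.connectedComponentsWithStats(mask.astype(np.uint8))
    return [(ce[i],st[i,4]) for i in range(1,n) if amin<st[i,4]<amax and box[0]<ce[i][0]<box[2] and box[1]<ce[i][1]<box[3]]
E
python3 - <<'E'
from h import *
c=cams.capture("top"); im=c["image"]; h=cv2.cvtColor(im,cv2.COLOR_BGR2HSV)
for p in [(186,258),(211,262),(237,265),(200,273),(350,175),(360,215),(388,199),(388,204)]: print(p,im[p[1],p[0]],h[p[1],p[0]])
for ce,a in blobs(im,h[...,2]>150,20,400,(174,246,252,278)): print("key",ce,a,ray(c,ce,.05))
m=((h[...,0]>110)&(h[...,0]<175)&(h[...,2]>100))
for ce,a in blobs(im,m,300,6000,(320,160,420,260)): print("pan",ce,a,ray(c,ce,.072))
cv2.imwrite("pics/crop.png",cv2.resize(im[150:290,165:425],None,fx=3,fy=3,interpolation=cv2.INTER_CUBIC))
E
```

```text
(186, 258) [226 232 233] [ 26   8 233]
(211, 262) [227 232 233] [ 25   7 233]
(237, 265) [229 232 232] [ 30   3 232]
(200, 273) [194 216 223] [ 23  33 223]
(350, 175) [213 228 233] [ 23  22 233]
(360, 215) [225 220 224] [144   6 225]
(388, 199) [209 203 209] [150   7 209]
(388, 204) [172 167 173] [155   9 173]
key [185.2688172  257.75268817] 93 [0.46226685 0.2581572  0.05      ]
key [236.11940299 264.04477612] 134 [0.44818652 0.12869763 0.05      ]
key [210.69607843 260.84313725] 102 [0.45535326 0.19330157 0.05      ]
pan [368.57012195 206.8273628 ] 2624 [ 0.59457151 -0.20214409  0.072     ]
```

View pics/crop.png

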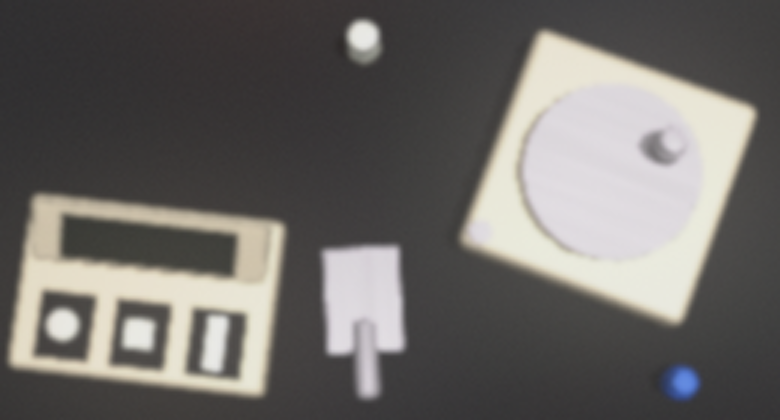

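The three blobs are 65 mm apart, as described, so the key order is settled: round (185,258), square (211,261) and bar (236,264). The steel weight is the grey one on the pan, with its base at about (383,201). The bare part of the pan is on the opposite side, towards lower left. Now I'll close the jaws and press the round key.

```bash
cat >> h.py <<'E'
Q=np.array([0,.118071,.993005,0]); Q/=np.linalg.norm(Q)
L=0.173
def press(xy,ztop,depth,N,hover=0.06):
    bot.move_ptp([*xy,ztop+hover+L],Q); 
    bot.move_straight([*xy,ztop+0.010+L],0.08); bot.pause(0.2)
    s=telemetry.state(); f0=s["ft_force"]
    hit=bot.move_straight([*xy,ztop-depth+L],0.012,contact_N=N); bot.pause(0.2)
    s=telemetry.state(); print("hit",hit,"tip",s["tool_pos"]-[0,0,L],"dF",s["ft_force"]-f0,"t",s["t"])
def release(xy,z):
    bot.move_straight([*xy,z+L],0.05); print(telemetry.state()["ft_force"],telemetry.state()["t"])
E
python3 - <<'E'
from h import *
c=cams.capture("top"); w=ray(c,(383.5,201),.072); print("weight",w)
bot.gripper_close(20)
xy=(.4623,.2582); press(xy,.05,.0065,5.5)
c=cams.capture("side"); cv2.imwrite("pics/s1.png",cv2.resize(c["image"][110:280,120:400],None,fx=2.8,fy=2.8,interpolation=cv2.INTER_CUBIC))
E
```

```text
weight [ 0.60978043 -0.2395224   0.072     ]
hit True tip [0.46228649 0.2581919  0.04447573] dF [-0.52701362 -0.64978266  4.54122681] t 5.1667
```

View pics/s1.png

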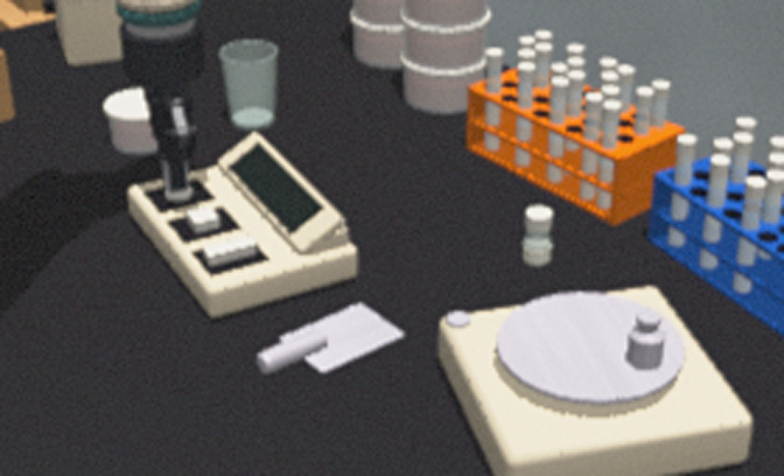

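The fingertips (crop 178,195) have pushed the round key down about 5.5 mm at 4.5 N, and the square and bar keys are up. Next I'll release it and touch the bare side of the pan, opposite the weight.

Run:
```python
from h import *
release((.4623,.2582),.13)
xy=(.5815,-.170); press(xy,.072,.006,3.0)
c=cams.capture("side"); cv2.imwrite("pics/s2.png",cv2.resize(c["image"][110:300,150:430],None,fx=2.8,fy=2.8,interpolation=cv2.INTER_CUBIC))
```

```text
[ 0.01742661 -0.04283514  0.59704533] 7.0833
hit True tip [ 0.58148222 -0.17000358  0.06876125] dF [ 1.08269216 -1.27612938  3.77805291] t 10.9
```

View pics/s2.png

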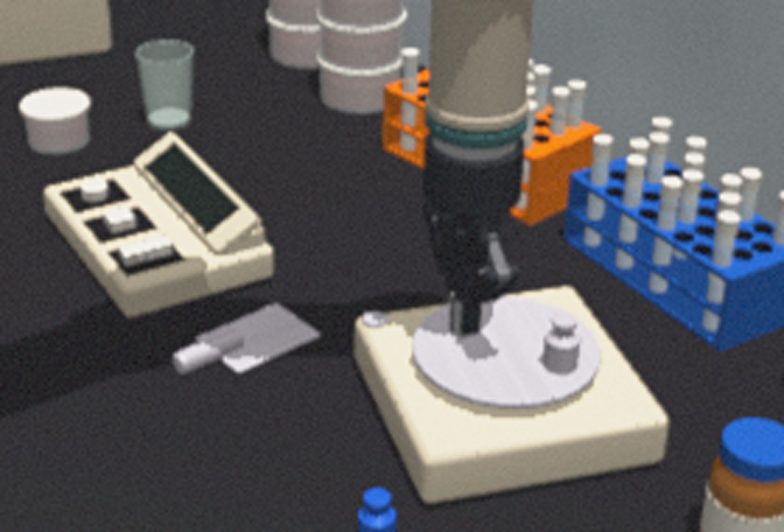

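The fingertips are on the bare side of the pan (crop 470,325), which gave about 3 mm. The weight is still standing at (562,350), and the round key is up again at (93,187). Before the bar key, I'll re-measure the keys, since the terminal is no longer hidden by the arm.

Run:
```python
from h import *
release((.5815,-.170),.16)
c=cams.capture("top"); im=c["image"]; h=cv2.cvtColor(im,cv2.COLOR_BGR2HSV)
k=[ray(c,ce,.05) for ce,a in blobs(im,h[...,2]>150,20,400,(174,246,252,278))]; print(k)
xy=(.4482,.1287); press(xy,.05,.0065,5.5)
c=cams.capture("side"); cv2.imwrite("pics/s3.png",cv2.resize(c["image"][110:300,150:430],None,fx=2.8,fy=2.8,interpolation=cv2.INTER_CUBIC))
```

```text
[ 0.4167534   0.29573083 -0.68272435] 12.9333
[array([0.46226685, 0.2581572 , 0.05      ]), array([0.4496958 , 0.12893859, 0.05      ]), array([0.45547295, 0.19322425, 0.05      ])]
hit True tip [0.44817875 0.12870013 0.04445738] dF [-0.51262974  0.31388191  5.67586032] t 16.6167
```

View pics/s3.png

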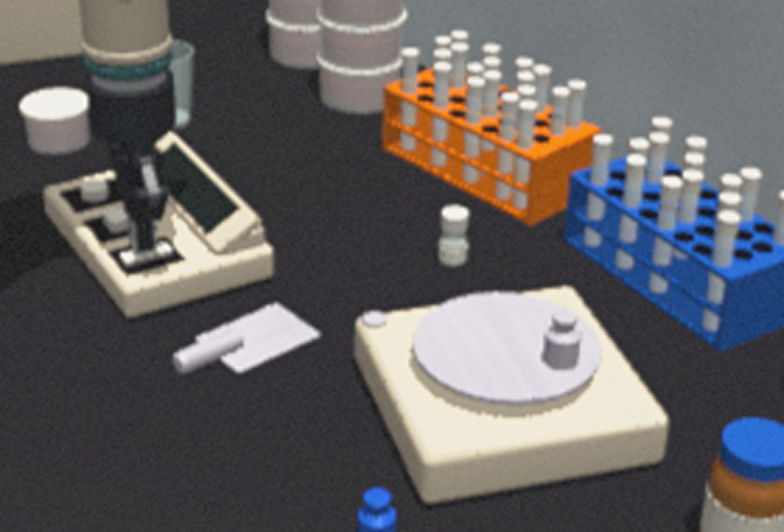

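The fingertips hold the bar key down about 5.5 mm (crop 148,255). The square key is up and the weight is still standing. I'll release, check the end state and hand in.

Run:
```python
from h import *
release((.4482,.1287),.16); bot.pause(0.5)
c=cams.capture("side"); a=cv2.imread("pics/side0.png")
d=cv2.absdiff(c["image"],a).max(2)[170:300,150:480]; print("changed px in balance/terminal area",(d>60).sum())
print(telemetry.state()["ft_force"]); print(bot.sign_off())
```

```text
[-0.97292893  0.16701748  0.31080384] 19.1333
changed px in balance/terminal area 478
[ 0.14967708  0.06672699 -0.21020097]
the job is handed in; nothing more can be done
None
```

I pressed the round key about 5.5 mm, touched the bare side of the pan at about 4 N, then pressed the bar key about 5.5 mm, letting each go before the next; I handed in without viewing a picture after the last release (the image comparison showed 478 changed pixels, possibly arm or shadow), and no verdict came back.

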